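Right the toppled almond jar in the stall's display lane

TASK

On the nut stall, the almond jar with the green lid has toppled over in the white display lane. Stand it upright again, lid up, in the middle of its own free marked place in line with the two jars in the lane, setting it down gently, and leave those two jars standing where they are.

Things in the scene. Friction and masses are not known exactly. Their poses are not given: they have to be found in the camera images.
- almond_mid (a point): Almond jar: tan nuts, GREEN lid, square jar 52 x 52 x 110 mm tall with lid (square body 84 mm from the base, round lid 44 mm wide), about 0.2 kg. Point at its centre, 55 mm from base and lid top; z runs base to lid, x and y square to its sides. At first it lies flat on a side on the lane floor over its own free place, lid away from the robot (35 degrees at most off +x). A red-lidded jar in a grey tray is no part of the job.
- lane: Fixed white step, 170 (its x) by 420 mm (its y). Origin mid-underside, on the counter; z up. Its floor is at z = 80 mm; lips on the long sides reach 86 mm, 160 mm apart inside; ends open. Teal 74 mm squares mark three places at y = -130, 0, +130 mm, x = 0: two hold a standing jar, the almond jar lies over the third. An upright jar has its centre at z = 135 mm.
- cashew_mid (a point): Standing neighbour in the lane: cream nuts, BLUE lid, square jar 52 x 52 x 110 mm tall with lid. Point at its centre, z up. To be left alone.
- hazel_mid (a point): Standing neighbour in the lane: dark brown nuts, WHITE lid, square jar 52 x 52 x 110 mm tall with lid. Point at its centre, z up. To be left alone.

How it is judged (in metres and radians):
At the end, for the whole second after the job is handed in: The almond jar stands lid up on the lane floor, within 10 degrees of vertical, its centre within 20 mm of the middle of its marked place both along and across the lane, at rest and released (angle between almond_mid's own z axis and vertical below 0.175 rad and x of almond_mid in the frame of lane between -0.02 and 0.02 m and z of almond_mid in the frame of lane between 0.127 and 0.143 m and (y of almond_mid in the frame of lane between -0.15 and -0.11 m or y of almond_mid in the frame of lane between -0.02 and 0.02 m or y of almond_mid in the frame of lane between 0.11 and 0.15 m) and linear speed of almond below 0.02 m/s and angular speed of almond below 0.2 rad/s); the robot touches nothing.
It fails at once if The blue-lidded jar in the lane is shifted more than 20 mm or tipped more than 15 degrees (distance of cashew_mid from where it was at the start of the episode above 0.02 m or angle between cashew_mid's own z axis and vertical above 0.26 rad).
It fails at once if The white-lidded jar in the lane is shifted more than 20 mm or tipped more than 15 degrees (distance of hazel_mid from where it was at the start of the episode above 0.02 m or angle between hazel_mid's own z axis and vertical above 0.26 rad).
It fails at once if The almond jar is dropped or slammed (moves faster than 0.8 m/s within about 40 mm of its standing height) (linear speed of almond above 0.8 m/s and height (world z) of almond_mid below 0.175 m).
It also fails if it takes over 37 s, if anything falls off the work surface, if the arm or the gripper's body presses on something with over 40 N, if the wrist force passes 120 N, or if a joint passes its speed limit or range.

ROBOT

A 6-joint arm with a two-finger parallel gripper is mounted at the origin on the work surface. World frame = base frame: x ahead of the robot, y to its left, z up, the work surface at z = 0. Lengths are in mm, angles in degrees, forces in N, time in s.
With the tool pointing down it reaches from about 300 to 1000 mm from the base axis. Payload 5.1 kg.
Tool frame: the origin (TCP) lies midway between the tips of the shut fingers; the grasp point (between the pads) lies 19 mm behind it (robot.grip_point_offset is the distance from the TCP to the grasp point, in mm); z points along the fingers, y is the line along which they close (so a half turn about z gives the same grasp; the last joint's range is limited). The gripper opens to 95 mm and grips with 3 to 60 N. Pads are 20 mm wide; open, the fingers measure 119 mm over their backs; the gripper's body (75 mm by 180 mm) begins 59 mm behind the grasp point.
Start: joints at [-68.789, 7.093, 94.555, -0, 78.352, -4.733], TCP at [284.333, -584.499, 214.656] pointing down, gripper open.
Joint ranges: [-149.61, 149.61], [-58.7, 133.49], [1.44, 155.28], [-77.14, 257.14], [18.33, 153.61], [-166.67, 166.67]. Speed limits (degrees/s): [147.25, 147.25, 180, 180, 180, 180].

INTERFACE

Orientations are given as a 3x3 rotation matrix whose columns are the frame's x, y, z axes.
In Python, from workcell import robot, grip, solve_ik, telemetry, imaging, job gives the robot as it stands. Calls block until the motion is done:
- robot.reach(position, orientation): joint-space move of the TCP to a pose.
- robot.move_linear(position, attitude=None, max_speed=150, guard=None): straight line of the TCP; attitude=None keeps the orientation; max_speed is the mean speed in mm/s. With guard (N) it stops when the force on the tool has changed by that much, and returns True; else False.
- robot.move_joints(angles): joint-space move.
- grip(opening): finger opening in mm; the grip force is fixed at half the most; returns when the fingers have stopped.
- robot.pause(seconds).
- solve_ik(position, orientation): joint angles nearest the present ones, or None.
- telemetry.state(): the state.
- imaging.capture(name): name is "scene" or "top"; returns the picture (384x512x3 uint8, blue, green, red); there is no depth.
- imaging.get_calibration(name): a dict with "K" (3x3 intrinsics, pixels), "extrinsics" (4x4, takes a point from world to camera coordinates). Camera axes: x right, y down, z forward; pixel columns grow to the right and rows downward; lengths in mm; the calibration is good to about 2 mm. A picture is of the moment at which its call begins. get_calibration takes no time and is no camera call.
A pose or a line that the arm cannot do raises robot.PlanningError and nothing moves.
- job.hand_in(): hands the job in, once; it reports no verdict.
The state is a dict: "t": time; "q": joint angles; "qd": joint speeds; "joint_efforts": joint torques, N m; "position": TCP position; "tool_rot": TCP orientation; "ft_force": force on the tool from outside, world axes, zero at the start; "wrist_torque": the same for the moment, N m; "opening": finger opening in mm.
Only numpy, scipy, OpenCV 4.12 (cv2) and the standard library are available. Lean on these libraries where they do the work, as an engineer would, in place of code of your own. Each camera call takes 0.05 s, during which the arm holds its last target. There are 200 camera calls.

## Working session

There is one attempt and no reset: what is moved stays moved. The work goes in short steps, each a Python script; the robot and the scene stay as the last script left them, time stands still between calls to the robot, and variables do not carry over. Pictures are saved under pics/ and viewed, on a budget of 10 in all, crops included, one or two more only if the job needs it, and the job is handed in when it is done.

```bash
mkdir -p pics; python3 - <<'E'
from workcell import imaging,telemetry
import cv2,numpy as np
np.set_printoptions(precision=3,suppress=True)
for n in("scene","top"):
    cv2.imwrite(f"pics/{n}0.png",imaging.capture(n)); c=imaging.get_calibration(n); print(n,c["K"],c["extrinsics"])
print(telemetry.state()["t"])
E
```

```text
scene [[487.148   0.    261.857]
 [  0.    487.148 187.775]
 [  0.      0.      1.   ]] [[  -0.214    0.977    0.009   77.974]
 [   0.72     0.164   -0.674 -345.104]
 [  -0.66    -0.138   -0.738 1281.769]
 [   0.       0.       0.       1.   ]]
top [[393.825   0.    254.444]
 [  0.    393.825 190.623]
 [  0.      0.      1.   ]] [[ -0.005  -0.999   0.035  25.046]
 [ -0.991   0.001  -0.13  569.012]
 [  0.13   -0.035  -0.991 752.069]
 [  0.      0.      0.      1.   ]]
0.1
```

View pics/scene0.png

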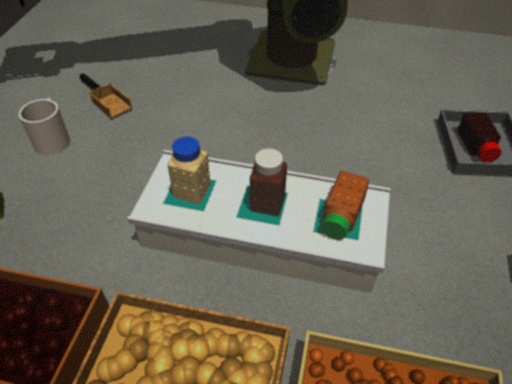

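View pics/top0.png

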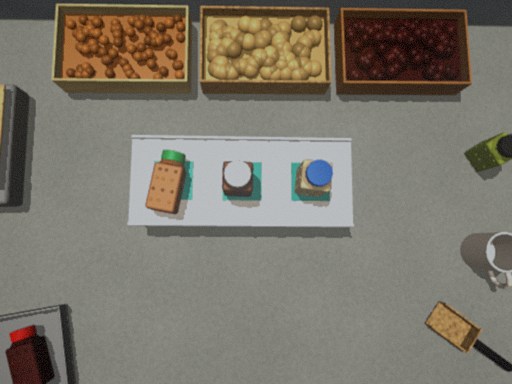

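Top view: the almond jar is at about (167,182) px with its lid at (173,156), hazel at (238,178) and cashew at (314,177). So the free place is at the +y end. Next I'll measure it.

```bash
cat > h.py <<'E'
import cv2,numpy as np
from workcell import robot,grip,solve_ik,telemetry,imaging,job
np.set_printoptions(precision=2,suppress=True)
def ray(n,px,z):
    c=imaging.get_calibration(n);E=c["extrinsics"];R,t=E[:3,:3],E[:3,3]
    o=-R.T@t; p=np.atleast_2d(px).astype(float); d=(R.T@np.linalg.inv(c["K"])@np.c_[p,np.ones(len(p))].T).T
    return o+d*((z-o[2])/d[:,2])[:,None]
def mask(im,lo,hi,roi=None):
    m=cv2.inRange(cv2.cvtColor(im,cv2.COLOR_BGR2HSV),lo,hi)
    if roi: k=np.zeros_like(m);x0,y0,x1,y1=roi;k[y0:y1,x0:x1]=255;m&=k
    return m
def big(m):
    return max(cv2.findContours(m,cv2.RETR_EXTERNAL,cv2.CHAIN_APPROX_NONE)[0],key=cv2.contourArea)
E
python3 - <<'E'
from h import *
T=cv2.imread("pics/top0.png");S=cv2.imread("pics/scene0.png")
roiT=(115,125,365,240);roiS=(310,160,380,245)
def rect(n,m,z):
    c=big(m); w=ray(n,c[:,0,:],z)[:,:2].astype(np.float32); r=cv2.minAreaRect(w); print(n,z,np.array(r[0]),np.array(r[1]),r[2],cv2.contourArea(c)); return r
wm=mask(T,(0,0,130),(179,50,255),roiT); wm=cv2.morphologyEx(wm,cv2.MORPH_CLOSE,np.ones((5,5)))
r=rect("top",wm,86);print(cv2.boxPoints(r))
# teal
m=mask(T,(80,120,60),(95,255,255),roiT)
for c in cv2.findContours(m,cv2.RETR_EXTERNAL,cv2.CHAIN_APPROX_NONE)[0]:
    if cv2.contourArea(c)>20: w=ray("top",c[:,0,:],80);print("teal",w.min(0),w.max(0))
g=(50,120,50),(75,255,255); o=(3,90,60),(18,255,255)
for n,im,roi in(("top",T,(140,140,200,220)),("scene",S,roiS)):
    print("lid");rect(n,mask(im,*g,roi),106)
    mm=cv2.morphologyEx(mask(im,*o,roi),cv2.MORPH_CLOSE,np.ones((5,5)))
    print("body");r=rect(n,mm,132);print(cv2.boxPoints(r))
    cc=big(mm);x,y,w,h=cv2.boundingRect(cc);print(x,y,w,h)
V=np.hstack([cv2.resize(T[130:230,120:250],None,fx=3,fy=3),cv2.resize(cv2.merge([wm,mask(T,*g,roiT),mask(T,*o,roiT)])[130:230,120:250],None,fx=3,fy=3)])
cv2.imwrite("pics/v1.png",V)
E
```

```text
top 86 [579.89  49.69] [219.23 476.89] 0.2952921390533447 28386.0
[[ 469.05  287.56]
 [ 471.5  -189.32]
 [ 690.73 -188.19]
 [ 688.27  288.69]]
teal [ 547.24 -115.28   80.  ] [614.81 -46.28  80.  ]
teal [579.92  13.87  80.  ] [616.64  27.34  80.  ]
teal [549.56 143.13  80.  ] [618.36 160.84  80.  ]
lid
top 106 [625.61 175.46] [38.12 15.71] 78.56027221679688 133.0
body
top 132 [566.54 181.69] [55.48 90.76] 79.8843002319336 1423.5
[[517.   162.35]
 [606.34 146.41]
 [616.09 201.03]
 [526.74 216.97]]
146 159 38 54
lid
scene 106 [621.62 173.28] [45.01 45.87] 78.511474609375 493.5
body
scene 132 [583.56 182.98] [ 53.16 115.09] 79.45256042480469 1399.5
[[522.13 167.38]
 [635.27 146.32]
 [645.   198.58]
 [531.86 219.65]]
324 171 45 59
```

View pics/v1.png

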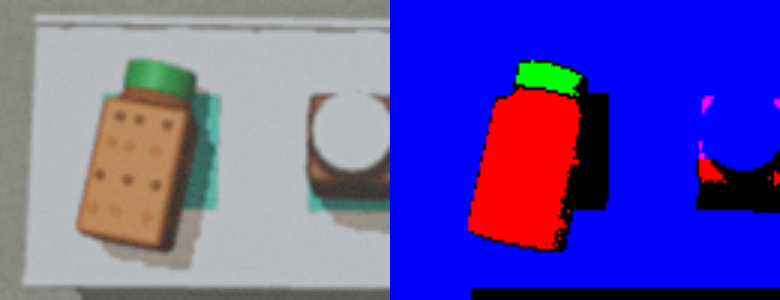

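```bash
cat >> h.py <<'E'
JAR=np.array([577,181.5,106.]);YAW=-10.2;PLACE=np.array([583.8,179.,135.])
def att(yaw,a,up,s=1):
    """tool attitude: yaw of jar axis, a = backward tilt at grasp, up = turned-up angle (deg)"""
    y,th=np.radians(yaw),np.radians(up-a)
    d=np.array([np.cos(y),np.sin(y),0]);l=np.array([-np.sin(y),np.cos(y),0])*s
    z=np.sin(th)*d-np.cos(th)*np.array([0,0,1.])
    return np.c_[np.cross(l,z),l,z]
def tcp(g,R): return np.array(g)+robot.grip_point_offset*R[:,2]
E
python3 - <<'E'
from h import *
print("hazel left edge z164",ray("top",(222.5,178),164),"hazel lid",ray("top",(238,176),190))
for a in(0,15,25,35):
  for s in(1,-1):
    print(a,s)
    R=att(YAW,a,0,s);
    for g,R in((JAR+[0,4,140],R),(JAR+[0,4,0],R),(PLACE+[0,0,100],att(0,a,90,s)),(PLACE,att(0,a,90,s)),(tuple(PLACE-130*att(0,a,90,s)[:,2]),att(0,a,90,s))):
        q=solve_ik(tcp(g,R),R); print(None if q is None else np.array(q))
E
```

```text
hazel left edge z164 [[573.81  81.32 164.  ]] hazel lid [[572.83  55.15 190.  ]]
0 1
[ 12.75   1.18  99.58  -0.    79.24 -67.05]
[ 12.75   7.99 106.41  -0.    65.6  -67.05]
[ 21.37 -10.4  141.26 210.88  45.23  67.16]
[ 21.37   7.08 139.9  205.01  59.5   76.68]
[ 32.6   -6.17 153.31 217.28  62.79  70.81]
0 -1
[ 12.75   1.18  99.58  -0.    79.24 112.95]
[ 12.75   7.99 106.41  -0.    65.6  112.95]
[  21.37  -10.4   141.26  210.88   45.23 -112.84]
[  21.37    7.08  139.9   205.01   59.5  -103.32]
[  32.6    -6.17  153.31  217.28   62.79 -109.19]
15 1
[ 10.38   9.38  91.71   5.23  92.98 -69.79]
[ 10.38  15.96  98.04   5.3   80.12 -70.97]
[ 20.83 -18.77 139.05 235.99  24.48  42.18]
[ 20.83  -4.47 140.18 216.42  35.35  64.58]
[ 30.96 -30.43 153.95 244.08  33.54  39.08]
15 -1
[ 10.38   9.38  91.71   5.23  92.98 110.21]
[ 10.38  15.96  98.04   5.3   80.12 109.03]
[  20.83  -18.77  139.05  235.99   24.48 -137.82]
[  20.83   -4.47  140.18  216.42   35.35 -115.42]
[  30.96  -30.43  153.95  244.08   33.54 -140.92]
25 1
[  9.11  14.93  86.84   8.21 101.86 -70.68]
[  9.11  21.58  92.64   8.03  89.54 -72.45]
None
[ 19.95  -9.21 138.27 235.99  21.9   44.74]
None
25 -1
[  9.11  14.93  86.84   8.21 101.86 109.32]
[  9.11  21.58  92.64   8.03  89.54 107.55]
None
[  19.95   -9.21  138.27  235.99   21.9  -135.26]
None
35 1
[  8.06  20.41  82.4   11.06 110.46 -70.96]
[  8.06  27.27  87.5   10.48  98.7  -73.27]
[ 18.78 -20.88 131.35 -44.73  22.01 -36.39]
None
[ 25.29 -36.28 143.45 -46.74  28.72 -31.85]
35 -1
[  8.06  20.41  82.4   11.06 110.46 109.04]
[  8.06  27.27  87.5   10.48  98.7  106.73]
[ 18.78 -20.88 131.35 -44.73  22.01 143.61]
None
[ 25.29 -36.28 143.45 -46.74  28.72 148.15]
```

```bash
python3 - <<'E'
from h import *
out=[]
for a in(0,10,20,30):
  for s in(1,-1):
    R0=att(YAW,a,0,s);ql=solve_ik(tcp(JAR+[0,6,130],R0),R0)
    for yaw in range(-100,40,15):
      R=att(yaw,a,90,s)
      Q=[solve_ik(tcp(g,R),R) for g in(PLACE+[0,0,110],PLACE,PLACE-120*R[:,2])]
      if ql is None or any(q is None for q in Q): continue
      Q=np.array(Q);out.append((np.abs(Q[0]-ql).max(),np.abs(Q-Q[0]).max(),a,s,yaw,Q[0],Q[1],np.array(ql)))
for o in sorted(out,key=lambda o:o[0]+o[1])[:14]: print(*o)
E
```

```text
85.7371771193568 12.936033541715837 30 1 -40 [ 33.55  -2.73 117.29 -66.98  64.48  14.84] [ 33.55   6.67 120.08 -73.01  60.28  27.78] [  8.72  18.1   85.02   9.67 105.31 -70.89]
92.15073111794872 10.342679954833788 30 1 -55 [ 34.5    5.04 109.39 -62.43  77.66  21.26] [ 34.5   13.61 111.97 -65.09  72.72  31.6 ] [  8.72  18.1   85.02   9.67 105.31 -70.89]
97.97652261981712 8.6845191129274 30 1 -70 [ 33.83  12.25 101.28 -57.24  89.44  27.08] [ 33.83  20.09 103.72 -57.75  83.9   35.77] [  8.72  18.1   85.02   9.67 105.31 -70.89]
97.97204352978727 10.808311166015159 20 1 -55 [ 36.48   8.33 110.45 -71.66  81.76  27.71] [ 36.48  17.87 111.96 -73.5   78.44  38.41] [  9.88  12.56  89.72   6.79  96.54 -70.26]
101.28290264921324 10.091345379375248 20 1 -70 [ 35.56  15.81 101.61 -65.13  93.8   31.02] [ 35.56  24.43 103.04 -64.86  89.54  40.12] [  9.88  12.56  89.72   6.79  96.54 -70.26]
103.88379168700537 9.619282568059532 30 1 -85 [ 31.98  18.73  93.37 -51.63 100.13  32.99] [ 31.98  25.96  95.74 -50.69  94.1   40.52] [  8.72  18.1   85.02   9.67 105.31 -70.89]
103.28635943120437 12.4496595327153
[... 694 characters left out ...]
85 11.349447933777888 30 1 -100 [ 29.3   24.39  86.02 -45.44 109.86  39.54] [ 29.3   31.13  88.36 -43.54 103.37  46.19] [  8.72  18.1   85.02   9.67 105.31 -70.89]
104.7348677585943 17.60771970339144 0 1 -100 [ 31.41  35.72  84.53 -66.05 124.84  37.87] [ 31.41  44.33  83.78 -61.44 121.36  46.29] [ 12.93   1.6  100.12  -0.    78.28 -66.87]
109.86591795117056 13.520469222293134 20 1 -100 [ 30.47  28.38  85.06 -52.1  115.06  39.6 ] [ 30.47  35.71  86.43 -49.33 109.55  46.88] [  9.88  12.56  89.72   6.79  96.54 -70.26]
108.00958740832128 15.618834290684319 10 1 -100 [ 31.17  32.17  84.56 -58.92 120.06  39.04] [ 31.17  40.14  84.88 -55.25 115.55  46.9 ] [ 11.28   7.02  94.79   3.65  87.51 -68.97]
```

The tool can't reach a forward horizontal pose without flipping the wrist. Turning to a final yaw of -55° avoids that, with the gripper coming from the free end, away from hazel. Now the grasp and lift.

```bash
python3 - <<'E'
from h import *
A=20;R=att(YAW,A,0);g=JAR+9*R[:,1]
robot.reach(tcp(g+[0,0,190],R),R)
print(telemetry.state()["t"])
print(robot.move_linear(tcp(g+[0,0,80],R),max_speed=150))
hit=robot.move_linear(tcp(g,R),max_speed=60,guard=12)
s=telemetry.state();print(hit,s["t"],s["position"],tcp(g,R),s["ft_force"])
if not hit:
    cv2.imwrite("pics/s1.png",imaging.capture("scene"))
    grip(40); s=telemetry.state();print(s["t"],s["opening"],s["ft_force"])
    im=imaging.capture("scene");cv2.imwrite("pics/s2.png",cv2.resize(im[100:300,130:430],None,fx=2.6,fy=2.6))
E
```

```text
3.0167
False
False 5.3833 [572.6  191.58  88.87] [572.27 191.5   88.33] [-0.18 -0.26  0.18]
6.1917 52.28086520953116 [ 0.33 -1.48 -0.08]
```

View pics/s2.png

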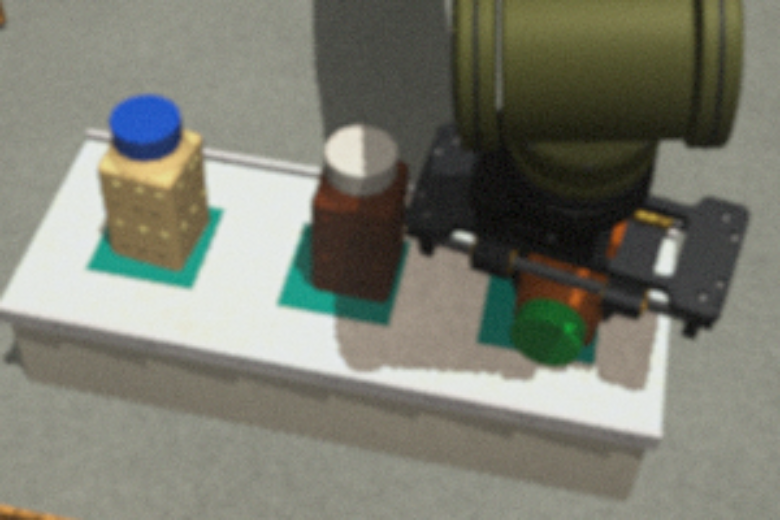

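The jar is gripped at an opening of 52.3 mm and hazel is untouched. The lid shows at (550,332) in the crop, between the fingers. Next I'll lift it and turn it up.

```bash
python3 - <<'E'
from h import *
A=20;R=att(YAW,A,0);g=JAR+9*R[:,1];F=-55
robot.move_linear(tcp(g+[0,0,170],R),max_speed=120)
s=telemetry.state();print(s["t"],s["opening"],s["ft_force"])
R2=att(F,A,90);p=tcp(PLACE+[0,0,130],R2)
d=np.linalg.norm(p-s["position"]);print(d)
robot.move_linear(p,R2,max_speed=d/4)
s=telemetry.state();print(s["t"],s["opening"],s["position"],p,np.abs(s["tool_rot"]-R2).max(),s["ft_force"])
a=imaging.capture("scene");b=imaging.capture("top");cv2.imwrite("pics/s3_.png",a);cv2.imwrite("pics/t3_.png",b)
cv2.imwrite("pics/s3.png",np.hstack([cv2.resize(a[30:280,180:440],(400,385)),cv2.resize(b[60:260,100:308],(400,385))]))
E
```

```text
7.8083 51.52842973490596 [ 0.62 -0.55 -1.23]
34.80136871300411
11.9333 52.03156734830575 [593.97 164.52 258.72] [593.93 164.53 258.57] 0.00026271830838916745 [ 0.07 -0.47 -0.89]
```

View pics/s3.png

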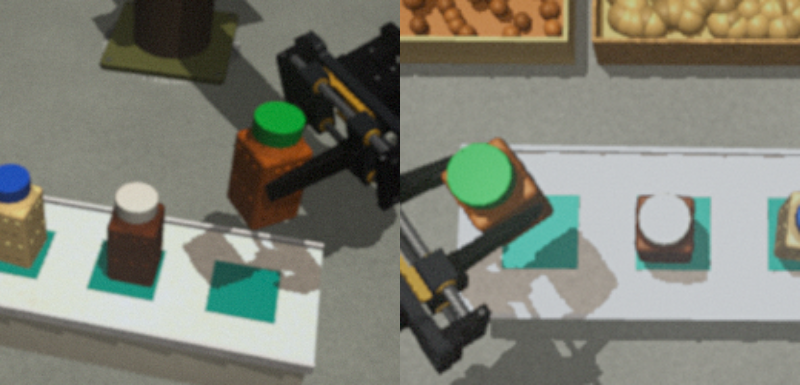

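The jar is upright in the gripper with the lid up, and the free teal square is fully visible in the scene view. I'll refine the place and the held jar's offset.

```bash
python3 - <<'E'
from h import *
S=cv2.imread("pics/s3_.png");T=cv2.imread("pics/t3_.png")
def P(n): c=imaging.get_calibration(n);return c["K"]@c["extrinsics"][:3]
for n,im in(("scene",S),("top",T)):
    m=mask(im,(80,100,30),(95,255,255))
    for c in cv2.findContours(m,cv2.RETR_EXTERNAL,cv2.CHAIN_APPROX_NONE)[0]:
        if cv2.contourArea(c)>60:
            w=ray(n,c[:,0,:],80)[:,:2].astype(np.float32);r=cv2.minAreaRect(w);print(n,"teal",np.array(r[0]),np.array(r[1]),r[2])
g=(45,100,40),(78,255,255);px={}
for n,im in(("scene",S),("top",T)):
    c=big(mask(im,*g)); (x,y),r,_=cv2.fitEllipse(c);print(n,"lid blob",x,y,r,cv2.boundingRect(c));px[n]=np.array([x,y])
    m=mask(im,(50,100,120),(75,255,255)) # bright top
    c=big(m);(x,y),r,_=cv2.fitEllipse(c);print(n,"bright",x,y,r)
X=cv2.triangulatePoints(P("scene"),P("top"),px["scene"][:,None],px["top"][:,None]);X=(X[:3]/X[3]).ravel();print("lid tri",X)
for n in px: print(n,"lid at z 320", ray(n,px[n],320),"313",ray(n,px[n],313))
# projected expected jar: base & lid centre
G=PLACE+[0,0,130]
for n in px:
    for dz in(-55,29,37,55):
        h=P(n)@np.r_[G+[0,0,dz],1];print(n,dz,h[:2]/h[2])
cv2.imwrite("pics/z3.png",np.hstack([cv2.resize(S[85:190,320:400],None,fx=5,fy=5),cv2.resize(T[120:225,110:190],None,fx=5,fy=5)]))
E
```

```text
scene teal [584.86 177.78] [72.01 71.32] 89.41285705566406
scene teal [584.4   47.99] [71.7  69.28] 88.83404541015625
scene teal [581.72 -81.78] [71.33 70.45] 89.30607604980469
top teal [582.02 -80.83] [68.98 69.43] 89.90621185302734
top teal [582.1  49. ] [70.16 69.19] 89.90677642822266
top teal [584.01 179.  ] [71.84 68.81] 89.91190338134766
scene lid blob 360.8275146484375 109.72197723388672 (29.961185455322266, 35.128334045410156) (344, 95, 36, 31)
scene bright 361.35015869140625 105.9374008178711 (19.41246223449707, 31.33969497680664)
top lid blob 141.29443359375 150.95201110839844 (32.619380950927734, 34.15208053588867) (124, 135, 35, 34)
top bright 140.79356384277344 150.29067993164062 (31.190261840820312, 32.96784973144531)
lid tri [585.8  179.86 309.73]
scene lid at z 320 [[599.39 178.75 320.  ]] 313 [[590.26 179.13 313.  ]]
top lid at z 320 [[583.3  178.09 320.  ]] 313 [[584.94 179.88 313.  ]]
scene -55 [349.97 162.52]
scene 29 [358.87 117.96]
scene 37 [359.81 113.28]
scene 55 [361.98 102.41]
top -55 [158.36 166.87]
top 29 [145.45 155.03]
top 37 [144.01 153.7 ]
top 55 [140.59 150.57]
```

View pics/z3.png

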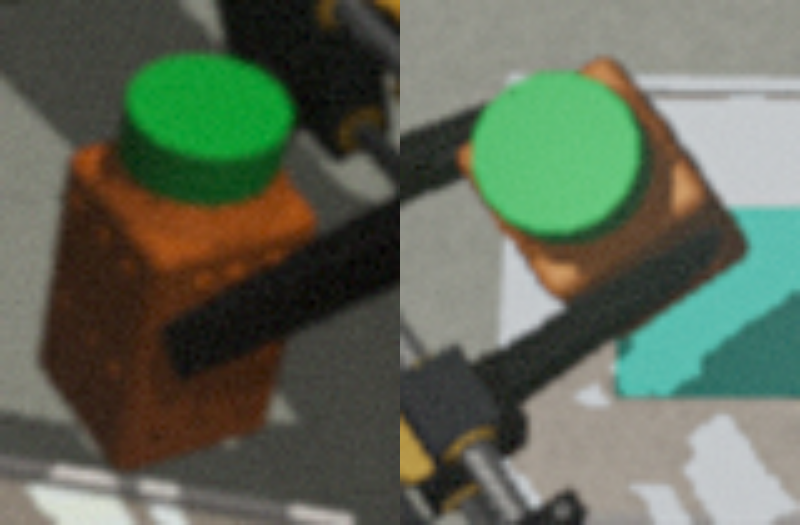

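Place: teal centre ≈ (584.4,178.4), and both views agree. The lid top sits over it at about z ≈ 315, so the jar hangs about 5 mm low in the grip. I'll lower it under guard.

```bash
python3 - <<'E'
from h import *
R=att(-55,20,90);G=np.array([584.4,178.4,135.])
robot.move_linear(tcp(G+[0,0,20],R),max_speed=80)
f0=np.array(telemetry.state()["ft_force"])
hit=robot.move_linear(tcp(G+[0,0,-3],R),max_speed=12,guard=4)
s=telemetry.state();print(hit,s["t"],s["position"]-tcp(G,R),s["ft_force"]-f0,s["opening"])
S=imaging.capture("scene");T=imaging.capture("top");cv2.imwrite("pics/s4_.png",S);cv2.imwrite("pics/t4_.png",T)
cv2.imwrite("pics/s4.png",np.hstack([cv2.resize(S[140:265,300:400],None,fx=4,fy=4),cv2.resize(T[120:245,110:210],None,fx=4,fy=4)]))
E
```

```text
True 14.9167 [ 0.02 -0.02  2.37] [-0.27  1.02  4.42] 52.30592154855092
```

View pics/s4.png

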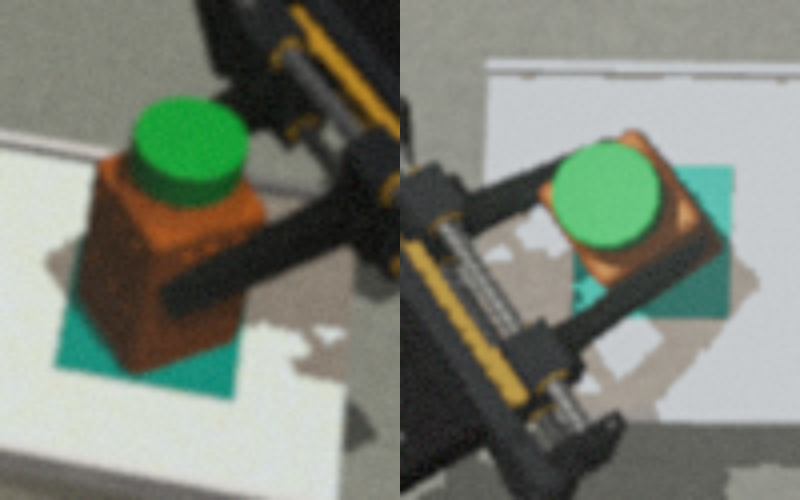

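The jar is standing on the teal square. Contact came 2.4 mm above nominal with 4.4 N. Releasing and backing off along the tool axis.

```bash
python3 - <<'E'
from h import *
grip(92);s=telemetry.state();print(s["t"],s["opening"],s["ft_force"])
R=np.array(s["tool_rot"])
print(robot.move_linear(np.array(s["position"])-150*R[:,2],max_speed=70,guard=8))
print(telemetry.state()["t"])
S=imaging.capture("scene");T=imaging.capture("top");S0=cv2.imread("pics/scene0.png");T0=cv2.imread("pics/top0.png")
def P(n): c=imaging.get_calibration(n);return c["K"]@c["extrinsics"][:3]
px={n:np.array(cv2.fitEllipse(big(mask(i,(50,100,120),(75,255,255),(100,100,450,280))))[0]) for n,i in(("scene",S),("top",T))}
X=cv2.triangulatePoints(P("scene"),P("top"),px["scene"][:,None],px["top"][:,None]);print("lid top tri",(X[:3]/X[3]).ravel())
for n in px: print(n,ray(n,px[n],190))
for n,i,j in(("scene",S0,S),("top",T0,T)):
    for k,lo,hi in(("blue",(110,120,60),(128,255,255)),):
        print(n,k,[cv2.moments(big(mask(q,lo,hi,(100,100,400,280))))["m10"]/cv2.moments(big(mask(q,lo,hi,(100,100,400,280))))["m00"] for q in(i,j)])
print("mean diff around hazel",cv2.absdiff(S0[145:215,240:292],S[145:215,240:292]).mean(),cv2.absdiff(S0[300:360,150:280],S[300:360,150:280]).mean())
cv2.imwrite("pics/f.png",np.hstack([cv2.resize(S[100:290,130:430],(400,253)),cv2.resize(T[110:300,110:410],(400,253))]))
E
```

```text
15.8667 92.15871693597244 [-0.05  0.53  0.15]
False
18.1583
lid top tri [585.45 178.44 187.55]
scene [[587.95 178.18 190.  ]]
top [[584.95 178.19 190.  ]]
scene blue [185.69013605442174, 185.62278911564624]Traceback (most recent call last):
  File "<stdin>", line 13, in <module>
ZeroDivisionError: float division by zero
```

```bash
python3 - <<'E'
from h import *
S=imaging.capture("scene");T=imaging.capture("top");S0=cv2.imread("pics/scene0.png")
print("hazel / background diff",cv2.absdiff(S0[145:215,240:292],S[145:215,240:292]).mean(),cv2.absdiff(S0[300:360,150:280],S[300:360,150:280]).mean())
cv2.imwrite("pics/f.png",np.hstack([cv2.resize(S[100:290,130:430],(400,253)),cv2.resize(T[110:300,110:410],(400,253))]))
E
```

```text
hazel / background diff 5.355952380952381 5.347735042735042
```

View pics/f.png

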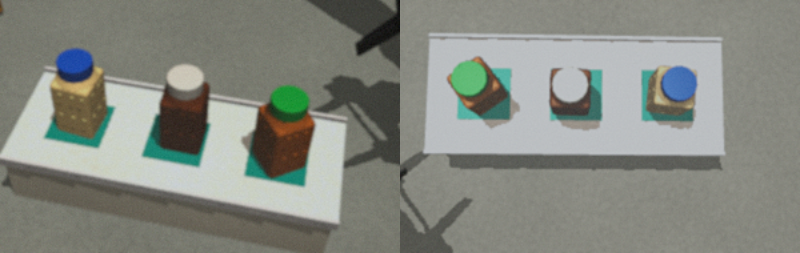

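All three jars are standing, the almond jar is on its teal square, and the gripper is clear of everything. Handing in.

```bash
python3 -c "
from workcell import job;print(job.hand_in())"
```

```text
the job is handed in; nothing more can be done
None
```

The almond jar is standing upright, lid up, in the middle of its marked place, and the job is handed in. I gripped it lying down and turned it upright in the air. I lowered it until it touched the floor (about 4 N), released it, and backed off 150 mm. The robot's clock read about 18 s of the 37 s allowed.

Last checks:
- **Position:** the lid top is at about (585, 178, 188) mm. The centre of the marked place is at (584, 178), and an upright jar's top should be at 190 mm. The two cameras differ by about 3 mm in x, which is roughly the calibration error.
- **Tilt:** none visible in either view, but I did not measure the angle separately.
- **Neighbouring jars:** the white-lidded jar's image differs from the first picture only by noise. The blue lid is within 0.1 px sideways of where it started in the scene view.
- **Failed check:** the blue-lid colour mask found nothing in the top view, so I checked that jar there by eye only. It was standing on its square.

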